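# Lay the washed block mould down to dry against the cleat

### The job

The tall square cheese mould stands on the slatted drying board with its mouth up. Using the fingertips only, tip it over onto its side, away from the wooden cleat at the end of the board, easing it down gently all the way instead of letting it fall, and push it along the board until its foot rests squarely against the cleat. Do not lift or carry the mould, and leave everything else where it stands.

Things in the scene. Friction and masses are not known exactly. Their poses are not given: they have to be found in the camera images.
- board: wooden drying board of lengthwise slats, fixed to the table, 400 mm long (its x axis) and 240 mm wide (its y axis), its top 24 mm above the table; origin at the centre of its underside, on the table. Its x axis points from the cleat to the free end
- cleat_face (a point): point at the middle of the cleat's inner face, at the level of the board's top; the cleat is a wooden batten 30 mm high above the board, 22 mm thick, right across the board's width near one end (160 mm from the board's centre). Axes as the board: x points square away from the cleat along the board, z up
- mould: tall square cheese mould of white plastic, loose, empty, open at the top: 84 x 84 mm over the bands at foot and rim, 190 mm tall, about 0.3 to 0.4 kg, centre of mass about half-way up. Origin at the centre of its underside, z axis towards its mouth. It starts upright on the board, about 10 to 45 mm from the cleat, its x axis pointing away from the cleat, square to one side (within 8 degrees of the board's x)
- mould_foot (a point): centre of the mould's underside (84 mm square)
- mould_mouth (a point): centre of the mould's open mouth, level with the rim, 190 mm from the foot. The mouth is 70 x 70 mm inside and clear down to the 6 mm floor; rim band 7 mm thick and 16 mm deep, walls below it 4 mm thick, flush inside
- mould_edge (a point): middle of the mould's bottom edge on its +x side (away from the cleat), 42 mm from the foot's centre: the edge it turns about. Pushed near its top the mould tips before it slides; leaning beyond about 24 degrees it falls over by itself unless held back, for instance by the inside of its rim on the cleat's side, and may then slide a little towards the cleat while it is let down
- basket_a: bystander: small round white basket mould standing bottom up on the board, 66 mm across, 62 mm tall; origin at the centre of its underside
- basket_b: bystander: low round white basket mould standing bottom up on the board, 68 mm across, 45 mm tall; origin at the centre of its underside
- follower: bystander: square white pressing plate 62 mm wide with a knob, 38 mm tall, on the board; origin at the centre of its underside
- salt_jar: bystander: jar with steel cap, 70 mm across, 95 mm tall, on the table; origin at the centre of its underside
- brush: bystander: wooden scrubbing brush 150 x 55 x 38 mm, on the table; origin at the centre of its underside
- small_cheese: bystander: small round cheese 104 mm across, 55 mm tall, on the table; origin at the centre of its underside
- apple: bystander: yellow apple 70 mm across, on the table; origin at its underside

How it is judged:
By the outcome, as a careful person would: the job done as asked, in the order asked, and still so for the second after the job is handed in, with the robot touching nothing.
It also fails if it takes over 70 s, if anything falls off the work surface, if the arm or the gripper's body presses on something with over 40 N, if the wrist force passes 120 N, or if a joint passes its speed limit or range.

### The arm

A 6-joint arm with a two-finger parallel gripper is mounted at the origin on the work surface. World frame = base frame: x ahead of the robot, y to its left, z up, the work surface at z = 0. Lengths are in m, angles in rad, forces in N, time in s.
With the tool pointing down it reaches from about 0.425 to 0.925 m from the base axis. Payload 12.5 kg.
Tool frame: the origin (TCP) lies between the finger pads; the fingertips stand 19 mm ahead of it and the grasp point (between the pads) is the TCP; z points along the fingers, y is the line along which they close (so a half turn about z gives the same grasp; the last joint's range is limited). The gripper opens to 85 mm and grips with 20 to 120 N. Pads are 22 mm wide; open, the fingers measure 114 mm over their backs; the gripper's body (76 mm by 85 mm) begins 54 mm behind the grasp point. The pads swing forward as they close: fully open they stand 13 mm farther back than shut.
Start: joints at [-1.362, 0.491, 1.559, -0, 1.092, -0.106], TCP at [0.194, -0.594, 0.25] pointing down, gripper open.
Joint ranges: [-3.1, 3.1], [-0.84, 2.19], [0.05, 2.79], [-1.13, 4.28], [0.06, 2.93], [-2.69, 2.69]. Speed limits (rad/s): [2.22, 2.22, 2.79, 3.14, 3.14, 3.14].

### API

Orientations are given as a unit quaternion [w, x, y, z].
In Python, from bench import r gives the robot as it stands. The module is installed in compiled form; this text tells all that it offers.
- The arm moves only by the shell command python3 -m inch 'ROWS' [FORCE]. ROWS is JSON, a list of rows, each an object of numbers: "dx", "dy", "dz": the shift along the tool's x, y, z as a fraction of full scale; "twist": the turn about the tool's z as a fraction of full scale; "grip": the gripper command: -1 is shut, 1 is fully open, values between are in proportion. In form: [{"dx": .., "dy": .., "dz": .., "twist": .., "grip": ..}, ...]. A call has 1 to 5 rows; each row is the pose to reach, as a shift and turn from the pose commanded when the call began, along the tool's axes at that moment; what a row does not reach only later rows make up. Full scale, the value 1, is 250 mm for a shift and 45 degrees for a turn. A row lasts 1/8 s, in which the tool goes at most 62.5 mm and 10.7 degrees, less where a joint would pass 70% of its speed; a pose out of reach is approached as far as the arm can. A call with a number of a shift or a turn outside -1 to 1 is refused whole. A call with a gripper value outside its range is refused whole. The fingers move at their own pace and stop on an object; FORCE is the grip in N (left out, the last holds). Time passes only in rows, so rows that repeat a pose let the fingers close. It gives the time, the measured TCP pose, the force, the opening and the grip force at its end, in the units of the state.
- r.state(): the state, without advancing time (a new reading comes with each control period).
- r.capture(name): name is "side" or "top"; returns a dict with "image" (420x560x3 uint8, red, green, blue), "vfov" (degrees; the focal length in pixels is half the picture's height over the tangent of half this angle, whatever the lens; pixels are square), "cx", "cy" (the principal point, pixels), "k1" (the pictures are not rectified: a ray, as slopes to the right and down, at radius r is drawn at 1 + k1 r^2 times it, then the intrinsics apply), "R" (3x3) and "t" (3): a world point X has camera coordinates R X + t. Camera axes: x right, y down, z forward; pixel columns grow to the right and rows downward; lengths in m; the calibration is good to about 2 mm. A picture is of the moment at which its call begins. There is no depth.
- r.close_job(): hands the job in; it is judged then, once.
Trained networks look in a picture, given as the dict that the camera call returned (one of the last four; its "shot" number tells which), for a name from the list of things; names that differ only in an ending like _2 or _b are one class to them, and where a whole thing is asked for, a point or a joint stands for the part that bears it (a point fixed in the world has none). Each returns a list of dicts, best first, with "confidence" (0 to 1); they miss things now and then, are a little off and sometimes report something else, mostly with a low value. They report only what shows in the picture. A call takes as long as a camera call.
- r.recognise(picture, target): "box" ([centre column, centre row, width, height] in pixels, round what is visible of it).
The state is a dict: "clock": time; "joint_pos": joint angles; "joint_velocities": joint speeds; "joint_torque": joint torques, N m; "tcp_pos": TCP position; "eef_rot": TCP orientation; "force": force on the tool from outside, world axes, zero at the start; "ft_torque": the same for the moment, N m; "width": finger opening in m; "grip_force": force on a finger pad.
Only numpy, scipy, OpenCV 4.12 (cv2) and the standard library are available. Lean on these libraries where they do the work, as an engineer would, in place of code of your own. Each camera call takes 0.05 s, during which the arm holds its last target. There are 200 camera calls.

## Working session

There is one attempt and no reset: what is moved stays moved. The work goes in short steps, Python scripts to look and compute and a shell command to move; the robot and the scene stay as the last step left them, time stands still between calls to the robot, and variables do not carry over. Pictures are saved under pics/ and viewed, at most 10 in all, crops included, and the job is handed in when it is done.

```bash
mkdir -p pics; cat > h.py <<'E'
import numpy as np, cv2
from bench import r
def K(p):
    f=p["image"].shape[0]/2/np.tan(np.radians(p["vfov"])/2); return f
def proj(p,X):
    X=np.atleast_2d(X); c=X@np.array(p["R"]).T+np.array(p["t"]); s=c[:,:2]/c[:,2:]
    r2=(s**2).sum(1,keepdims=True); s=s*(1+p["k1"]*r2); return s*K(p)+[p["cx"],p["cy"]]
def ray(p,uv):
    d=(np.array(uv,float)-[p["cx"],p["cy"]])/K(p); s=d.copy()
    for _ in range(20): s=d/(1+p["k1"]*(s@s))
    R=np.array(p["R"]); o=-R.T@np.array(p["t"]); v=R.T@np.array([*s,1]); return o,v/np.linalg.norm(v)
def atz(p,uv,z):
    o,v=ray(p,uv); return o+v*(z-o[2])/v[2]
def save(p,n): cv2.imwrite("pics/"+n,p["image"][:,:,::-1])
E
python3 - <<'E'
from h import *
a=r.capture("side");b=r.capture("top")
s=r.state();print(s)
ims=[]
for n,p in(("side",a),("top",b)):
    save(p,n+"0.png"); R=np.array(p["R"]);print(n,p["vfov"],p["k1"],-R.T@np.array(p["t"]),R[2])
    for t in("board","cleat_face","mould","mould_foot","mould_mouth","mould_edge","basket_a","basket_b","follower","salt_jar","brush"):
        print(t,[(np.round(d["box"]).tolist(),round(d["confidence"],2)) for d in r.recognise(p,t)[:2]])
E
```

```text
{'clock': 0.1, 'joint_pos': array([-1.36160575e+00,  4.91484109e-01,  1.55935592e+00, -1.01753109e-05,
        1.09171345e+00, -1.05607326e-01]), 'joint_velocities': array([-1.11195354e-03, -1.23902968e-03,  4.99003899e-04,  8.11041094e-04,
        2.28808778e-06,  7.27859378e-04]), 'joint_torque': array([ 4.29213207e-03, -6.19445157e+01, -2.62026250e+01, -5.78258073e-05,
        2.87216302e-03,  1.11090827e-05]), 'tcp_pos': array([ 0.19349519, -0.59411602,  0.24980682]), 'eef_rot': array([-4.79534860e-04,  9.87637856e-01,  1.56752145e-01, -2.93779312e-05]), 'force': array([-0.42186075,  0.28854647,  0.21558164]), 'ft_torque': array([ 0.00823532, -0.02891415,  0.02959625]), 'grip_force': 0.0, 'width': 0.08524533129834413}
side 55.066456638194765 -0.05016264735038348 [0.42701855 0.76928318 0.89399132] [ 0.10941505 -0.71131547 -0.69430443]
board [([266.0, 240.0, 146.0, 84.0], 0.97)]
cleat_face [([267.0, 238.0, 144.0, 86.0], 0.56)]
mould [([236.0, 206.0, 37.0, 69.0], 0.7)]
mould_foot [([270.0, 255.0, 23.0, 30.0], 0.5)]
mould_mouth [([237.0, 206.0, 36.0, 74.0], 0.81)]
mould_edge [([237.0
[... 395 characters left out ...]
1.42674081] [ 0.06749204 -0.00561672 -0.997704  ]
board [([300.0, 213.0, 94.0, 155.0], 0.69)]
cleat_face []
mould [([312.0, 172.0, 41.0, 42.0], 0.89)]
mould_foot [([314.0, 172.0, 35.0, 47.0], 0.76)]
mould_mouth [([312.0, 172.0, 40.0, 43.0], 0.62), ([117.0, 268.0, 40.0, 24.0], 0.53)]
mould_edge [([312.0, 171.0, 39.0, 43.0], 0.92)]
basket_a [([272.0, 254.0, 26.0, 29.0], 0.9), ([266.0, 215.0, 26.0, 20.0], 0.56)]
basket_b [([272.0, 254.0, 26.0, 29.0], 0.9), ([266.0, 215.0, 26.0, 20.0], 0.56)]
follower [([272.0, 252.0, 28.0, 22.0], 0.66), ([267.0, 182.0, 23.0, 26.0], 0.6)]
salt_jar [([117.0, 267.0, 34.0, 22.0], 0.78), ([299.0, 213.0, 97.0, 158.0], 0.19)]
brush [([140.0, 169.0, 53.0, 48.0], 0.95)]
```

View pics/side0.png

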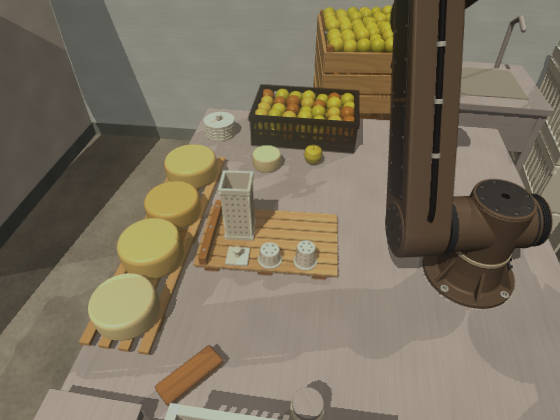

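View pics/top0.png

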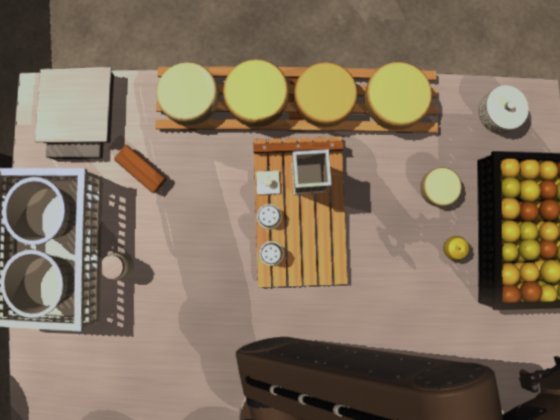

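Side view: upright mould at about (237,205), cleat at the board's left end (212,233), follower and two baskets on the near long side. Top view: cleat along the top (298,146), mould mouth at (312,170), the board runs down towards the robot, and the baskets are in the left-hand column. I'll enlarge this to fit edges.

```bash
python3 - <<'E'
from h import *
b=r.capture("top");a=r.capture("side")
np.save("/tmp/x.npy",0)
A=cv2.resize(b["image"][130:295,240:360],None,fx=3.5,fy=3.5,interpolation=cv2.INTER_CUBIC)
B=cv2.resize(a["image"][160:280,193:345],None,fx=2.45,fy=2.45,interpolation=cv2.INTER_CUBIC)
C=np.zeros((578,800,3),np.uint8);C[:A.shape[0],:A.shape[1]]=A;C[:B.shape[0],424:424+B.shape[1]]=B[:, :376]
cv2.imwrite("pics/z1.png",C[:,:,::-1])
for uv,z in(((253,139),.024),((344,139),.054),((258,287),.024),((348,285),.024),((312,170),.214),((272,254),.062),((268,216),.045),((267,182),.05)): print(uv,atz(b,uv,z).round(4))
E
```

```text
(253, 139) [0.7624 0.0972 0.024 ]
(344, 139) [ 0.7596 -0.147   0.054 ]
(258, 287) [0.3635 0.0781 0.024 ]
(348, 285) [ 0.3708 -0.1625  0.024 ]
(312, 170) [ 0.6535 -0.0533  0.214 ]
(272, 254) [0.453  0.0409 0.062 ]
(268, 216) [0.5526 0.053  0.045 ]
(267, 182) [0.6423 0.0567 0.05  ]
```

View pics/z1.png

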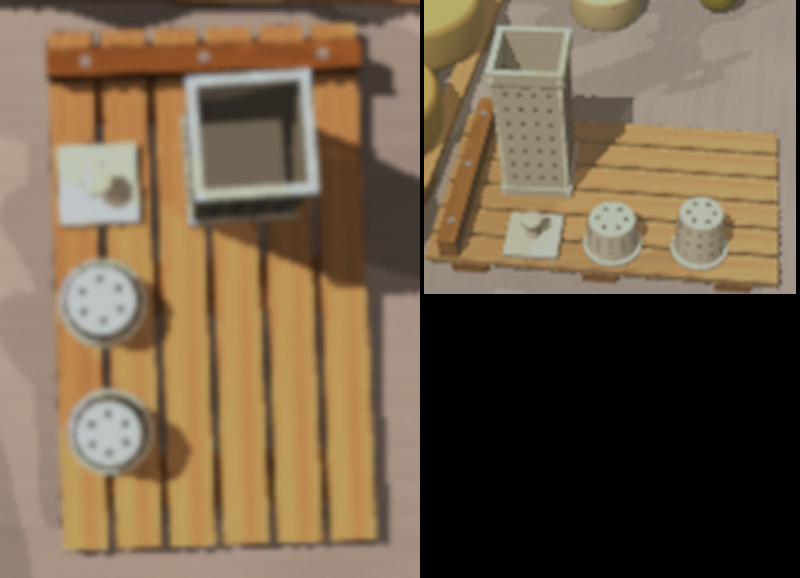

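```bash
cat > m.py <<'E'
from h import *
from scipy.optimize import least_squares as ls
def T(q,P): c,s=np.cos(q[2]),np.sin(q[2]); P=np.array(P,float); return np.c_[q[0]+c*P[:,0]-s*P[:,1],q[1]+s*P[:,0]+c*P[:,1],P[:,2]]
E
python3 - <<'E'
from m import *
b=r.capture("top");a=r.capture("side")
t=lambda l:np.array(l)/3.5+[240,130]-.4
s=lambda l:(np.array(l)-[424,0])/2.45+[193,160]-.3
h=.042
# world-ish axes: object x = towards robot => yaw~pi ; +y obj = -y world (right in top)
tp=t([(186,77),(310,68),(319,192),(192,199)]); TP=[(-h,-h),(-h,h),(h,h),(h,-h)]
sp=s([(497,29),(574,30),(567,77),(489,76)]); SP=[(-h,h),(h,h),(h,-h),(-h,-h)]
fp=s([(500,190),(571,195)]);FP=[(-h,-h),(h,-h)]
def f(q):
    z=q[3]
    return np.r_[(proj(b,T(q,[(x,y,z) for x,y in TP]))-tp).ravel(),(proj(a,T(q,[(x,y,z) for x,y in SP]))-sp).ravel(),(proj(a,T(q,[(x,y,z-.19) for x,y in FP]))-fp).ravel()]
m=ls(f,[.65,-.05,np.pi,.214],loss="soft_l1");print("mould",m.x.round(4),np.degrees(m.x[2])-180);print(f(m.x).round(1))
bp=t([(64,550),(377,542),(50,37),(358,30)]);BP=[(.2,-.12,.024),(.2,.12,.024),(-.2,-.12,.024),(-.2,.12,.024)]
sb=s([(780,287),(777,134),(428,260)]);SB=[(.2,-.12,.024),(.2,.12,.024),(-.2,-.12,.024)]
g=lambda q:np.r_[(proj(b,T(q,BP))-bp).ravel(),(proj(a,T(q,SB))-sb).ravel()]
B=ls(g,[.56,-.03,np.pi],loss="soft_l1");print("board",B.x.round(4),np.degrees(B.x[2])-180);print(g(B.x).round(1))
c,sn=np.cos(B.x[2]),np.sin(B.x[2]);d=m.x[:2]-B.x[:2]
print("mould in board",c*d[0]+sn*d[1],-sn*d[0]+c*d[1])
np.save("pose.npy",np.r_[B.x,m.x]);st=r.state();print(st["tcp_pos"],st["eef_rot"])
from scipy.spatial.transform import Rotation as Ro
w,x,y,z=st["eef_rot"];print(Ro.from_quat([x,y,z,w]).as_matrix().round(3))
E
```

```text
mould [ 0.6586 -0.0526  3.2215  0.2107] 4.580412180779632
[-0.2 -0.1 -0.1  0.1  0.1  0.1  0.6  0.6  0.5 -1.  -0.8 -0.4 -1.3  0.2
 -1.3 -0.6  1.   2.1  0.3  1.3]
board [ 0.566  -0.0319  3.1818] 2.302538943989731
[-0.6  1.1 -0.3  0.5 -0.5 -0.7 -0.3 -1.1  0.2 -2.2  1.  -0.7 -0.7 -2.6]
mould in board -0.09169255164574731 0.02447395658581351
[ 0.1935194  -0.59431689  0.25033696] [ 6.90943363e-05  9.87639129e-01  1.56744843e-01 -5.16713593e-06]
[[ 0.951  0.31   0.   ]
 [ 0.31  -0.951 -0.   ]
 [-0.     0.    -1.   ]]
```

```bash
python3 -m inch '[{"dx":0.99,"dy":-0.6,"dz":-0.32,"twist":-0.88,"grip":-0.32},{"dx":0.99,"dy":-0.6,"dz":-0.32,"twist":-0.88,"grip":-0.32},{"dx":0.99,"dy":-0.6,"dz":-0.32,"twist":-0.88,"grip":-0.32},{"dx":0.99,"dy":-0.6,"dz":-0.32,"twist":-0.88,"grip":-0.32},{"dx":0.99,"dy":-0.6,"dz":-0.32,"twist":-0.88,"grip":-0.32}]'
cat > s.py <<'E'
# world target -> tool fractions from measured pose: args x y z phi_deg
import sys
from h import *
s=r.state();w,x,y,z=s["eef_rot"]
from scipy.spatial.transform import Rotation as Ro
M=Ro.from_quat([x,y,z,w]).as_matrix();phi=np.degrees(np.arctan2(M[1,0],M[0,0]))
print("t",s["clock"],"tcp",s["tcp_pos"].round(4),"phi",phi.round(2),"F",s["force"].round(2),"w",round(s["width"],4),"q",s["joint_pos"].round(2))
if len(sys.argv)>4:
    a=[float(v) for v in sys.argv[1:5]];d=M.T@(np.array(a[:3])-s["tcp_pos"])
    print("frac",(d/.25).round(3),"twist",round(-(a[3]-phi)/45,3))
E
python3 s.py .6586 -.0526 .33 94.6
```

```text
clock: 2.02
tcp_pos: [0.3836, -0.3732, 0.3312]
eef_rot: [0.0, 0.876, 0.483, 0.0]
force: [0.3, -0.1, 0.7]
width: 0.0295
grip_force: 0.0
t 2.025 tcp [ 0.3836 -0.3732  0.3312] phi 57.78 F [ 0.34 -0.14  0.66] w 0.0295 q [-0.9   0.29  1.67  0.    1.19 -0.33]
frac [1.671 0.247 0.005] twist -0.818
```

```bash
python3 -m inch '[{"dx":0.25,"dy":0.04,"twist":-0.2,"grip":-0.32},{"dx":0.5,"dy":0.08,"twist":-0.4,"grip":-0.32},{"dx":0.75,"dy":0.11,"twist":-0.6,"grip":-0.32},{"dx":1,"dy":0.15,"twist":-0.81,"grip":-0.32},{"dx":1,"dy":0.15,"twist":-0.81,"grip":-0.32}]' >/dev/null
python3 s.py .6586 -.0526 .33 94.6
```

```text
t 2.025 tcp [ 0.3836 -0.3732  0.3312] phi 57.78 F [ 0.34 -0.14  0.66] w 0.0295 q [-0.9   0.29  1.67  0.    1.19 -0.33]
frac [1.671 0.247 0.005] twist -0.818$[0]: bad value
```

```bash
python3 -m inch '[{"dx":0.25,"dy":0.04,"dz":0,"twist":-0.2,"grip":-0.32},{"dx":0.5,"dy":0.08,"dz":0,"twist":-0.4,"grip":-0.32},{"dx":0.75,"dy":0.11,"dz":0,"twist":-0.6,"grip":-0.32},{"dx":1,"dy":0.15,"dz":0,"twist":-0.81,"grip":-0.32},{"dx":1,"dy":0.15,"dz":0,"twist":-0.81,"grip":-0.32}]'
python3 s.py .6586 -.0526 .33 94.6
```

```text
clock: 2.65
tcp_pos: [0.5497, -0.1809, 0.33]
eef_rot: [-0.0, 0.679, 0.734, 0.0]
force: [-0.3, -0.9, -0.5]
width: 0.0292
grip_force: 0.0
t 2.65 tcp [ 0.5497 -0.1809  0.33  ] phi 94.45 F [-0.28 -0.9  -0.47] w 0.0292 q [-0.43  0.35  1.57  0.    1.22 -0.51]
frac [0.478 0.474 0.   ] twist -0.003
```

```bash
python3 -m inch '[{"dx":0.24,"dy":0.24,"dz":0,"twist":0,"grip":-0.32},{"dx":0.478,"dy":0.474,"dz":0,"twist":0,"grip":-0.32},{"dx":0.478,"dy":0.474,"dz":0.1,"twist":0,"grip":-0.32},{"dx":0.478,"dy":0.474,"dz":0.26,"twist":0,"grip":-0.32},{"dx":0.478,"dy":0.474,"dz":0.26,"twist":0,"grip":-0.32}]'
python3 - <<'E'
from h import *
b=r.capture("top");a=r.capture("side")
A=cv2.resize(b["image"][120:240,240:400],None,fx=2.4,fy=2.4,interpolation=cv2.INTER_CUBIC)
B=cv2.resize(a["image"][120:280,180:300],None,fx=3.4,fy=3.4,interpolation=cv2.INTER_CUBIC)
C=np.zeros((560,800,3),np.uint8);C[:A.shape[0],:A.shape[1]]=A;C[:B.shape[0],390:390+B.shape[1]]=B
cv2.imwrite("pics/z2.png",C[:,:,::-1])
E
python3 s.py .6586 -.0526 .21 94.6
```

```text
clock: 3.28
tcp_pos: [0.6565, -0.0566, 0.2626]
eef_rot: [-0.002, 0.682, 0.732, -0.002]
force: [0.3, 0.2, -0.3]
width: 0.0287
grip_force: 0.0
t 3.375 tcp [ 0.6577 -0.0573  0.2665] phi 94.0 F [-0.26 -0.82  0.24] w 0.029 q [-0.19  0.53  1.45 -0.    1.17 -0.26]
frac [0.019 0.005 0.226] twist -0.013
```

View pics/z2.png

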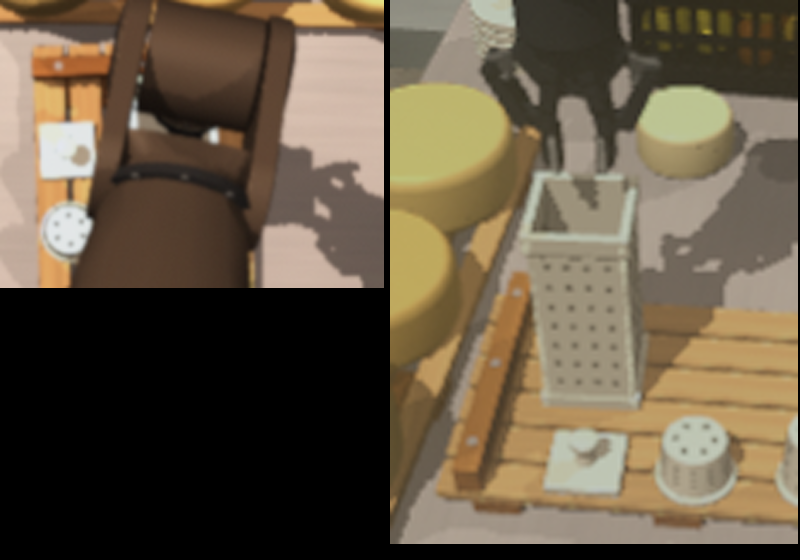

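The top view is hidden by the arm. The side view shows the two fingertips centred over the mouth, near (575,165) in the crop, with the mould unmoved. I'll lower them in.

```bash
python3 -m inch '[{"dx":0.019,"dy":0.005,"dz":0,"twist":-0.013,"grip":-0.32},{"dx":0.019,"dy":0.005,"dz":0.1,"twist":-0.013,"grip":-0.32},{"dx":0.019,"dy":0.005,"dz":0.2,"twist":-0.013,"grip":-0.32},{"dx":0.019,"dy":0.005,"dz":0.29,"twist":-0.013,"grip":-0.32},{"dx":0.019,"dy":0.005,"dz":0.29,"twist":-0.013,"grip":-0.32}]'
python3 s.py .6586 -.0526 .195 94.6
```

```text
clock: 4.0
tcp_pos: [0.6586, -0.0517, 0.1933]
eef_rot: [0.0, 0.678, 0.735, 0.0]
force: [-0.3, 0.2, 0.4]
width: 0.0289
grip_force: 0.0
t 4.0 tcp [ 0.6586 -0.0517  0.1933] phi 94.65 F [-0.29  0.22  0.38] w 0.0289 q [-0.18  0.6   1.53 -0.    1.02 -0.26]
frac [-0.003 -0.    -0.007] twist 0.001
```

```bash
python3 - <<'E'
from m import *
q=np.array([(.4915,1.5594),(.29,1.67),(.35,1.57),(.53,1.45),(.6,1.53)]);R=np.array([.6248,.5353,.5787,.6602,.6606]);Z=np.array([.2498,.3312,.33,.2665,.1933])
fk=lambda p,a,b:(p[0]+p[1]*np.sin(a)+p[2]*np.sin(a+b),p[3]+p[1]*np.cos(a)+p[2]*np.cos(a+b))
f=lambda p:np.r_[fk(p,q[:,0],q[:,1])[0]-R,fk(p,q[:,0],q[:,1])[1]-Z]
p=ls(f,[0,.4,.4,.2]).x;print(p.round(3),f(p).round(3))
for r_,z in((.40,.13),(.41,.10),(.42,.12),(.40,.2),(.43,.1)):
    s=ls(lambda v:np.subtract(fk(p,*v),(r_,z)),[.3,2.2],bounds=([-.84,.05],[2.19,2.79]));print(r_,z,s.x.round(3),np.pi-s.x.sum(),s.cost)
E
```

```text
[-0.001  0.56   0.41  -0.054] [ 0.002  0.002 -0.003 -0.003  0.002  0.002 -0.003  0.003  0.001 -0.002]
0.4 0.13 [0.332 2.246] 0.5633958324994106 1.3088694821189633e-20
0.41 0.1 [0.403 2.252] 0.48684973806804166 2.3436258733916046e-18
0.42 0.12 [0.375 2.211] 0.5558130902381455 1.0486853013254918e-21
0.4 0.2 [0.21  2.163] 0.7681760580341859 8.523661654441043e-21
0.43 0.1 [0.425 2.205] 0.5116635114376504 2.0604093701204104e-18
```

```bash
python3 -m inch '[{"dx":0,"dy":-0.024,"dz":0,"twist":0,"grip":-0.32},{"dx":0,"dy":-0.05,"dz":-0.01,"twist":0,"grip":-0.32},{"dx":0,"dy":-0.08,"dz":-0.022,"twist":0,"grip":-0.32},{"dx":0,"dy":-0.11,"dz":-0.033,"twist":0,"grip":-0.32},{"dx":0,"dy":-0.14,"dz":-0.042,"twist":0,"grip":-0.32}]'
python3 s.py
python3 - <<'E'
from h import *
a=r.capture("side")
cv2.imwrite("pics/z3.png",cv2.resize(a["image"][140:270,190:330],None,fx=3,fy=3,interpolation=cv2.INTER_CUBIC)[:,:,::-1])
E
```

```text
clock: 4.62
tcp_pos: [0.6231, -0.0544, 0.2037]
eef_rot: [0.0, 0.678, 0.735, 0.0]
force: [1.0, -0.1, 0.1]
width: 0.029
grip_force: 0.2
t 4.625 tcp [ 0.6231 -0.0544  0.2037] phi 94.67 F [ 1.03 -0.12  0.13] w 0.029 q [-0.19  0.54  1.61 -0.    0.99 -0.27]
```

View pics/z3.png

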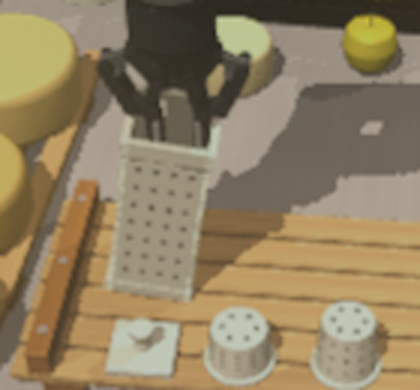

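It is tilting about 10° with 1 N at the fingers, and both fingers are inside the mouth. Continuing.

```bash
python3 -m inch '[{"dx":0,"dy":-0.03,"dz":-0.006,"twist":0,"grip":-0.32},{"dx":0,"dy":-0.06,"dz":-0.01,"twist":0,"grip":-0.32},{"dx":0,"dy":-0.09,"dz":-0.014,"twist":0,"grip":-0.32},{"dx":0,"dy":-0.12,"dz":-0.017,"twist":0,"grip":-0.32},{"dx":0,"dy":-0.145,"dz":-0.018,"twist":0,"grip":-0.32}]'
python3 -m inch '[{"dx":0,"dy":-0.015,"dz":0,"twist":0,"grip":-0.32},{"dx":0,"dy":-0.03,"dz":0,"twist":0,"grip":-0.32},{"dx":0,"dy":-0.045,"dz":0,"twist":0,"grip":-0.32},{"dx":0,"dy":-0.06,"dz":0,"twist":0,"grip":-0.32},{"dx":0,"dy":-0.075,"dz":0,"twist":0,"grip":-0.32}]'
python3 s.py
```

```text
clock: 5.3
tcp_pos: [0.587, -0.0573, 0.2078]
eef_rot: [0.0, 0.678, 0.735, -0.0]
force: [0.7, -0.4, 0.5]
width: 0.0293
grip_force: 0.1
clock: 5.92
tcp_pos: [0.5686, -0.0588, 0.2077]
eef_rot: [-0.0, 0.678, 0.735, -0.0]
force: [0.2, 0.5, -0.2]
width: 0.0291
grip_force: 0.0
t 5.925 tcp [ 0.5686 -0.0588  0.2077] phi 94.67 F [ 0.18  0.52 -0.19] w 0.0291 q [-0.22  0.46  1.74 -0.    0.94 -0.3 ]
```

```bash
python3 -m inch '[{"dx":0,"dy":-0.025,"dz":0.002,"twist":0,"grip":-0.32},{"dx":0,"dy":-0.052,"dz":0.006,"twist":0,"grip":-0.32},{"dx":0,"dy":-0.08,"dz":0.01,"twist":0,"grip":-0.32},{"dx":0,"dy":-0.108,"dz":0.016,"twist":0,"grip":-0.32},{"dx":0,"dy":-0.136,"dz":0.024,"twist":0,"grip":-0.32}]'
python3 s.py
python3 - <<'E'
from h import *
a=r.capture("side")
cv2.imwrite("pics/z4.png",cv2.resize(a["image"][140:270,190:330],None,fx=3,fy=3,interpolation=cv2.INTER_CUBIC)[:,:,::-1])
E
```

```text
clock: 6.55
tcp_pos: [0.5347, -0.0617, 0.2022]
eef_rot: [0.001, 0.678, 0.735, 0.0]
force: [-2.3, 0.1, 9.3]
width: 0.0293
grip_force: 4.5
t 6.55 tcp [ 0.5347 -0.0617  0.2022] phi 94.67 F [-2.3   0.11  9.28] w 0.0293 q [-0.24  0.43  1.83 -0.    0.89 -0.32]
```

View pics/z4.png

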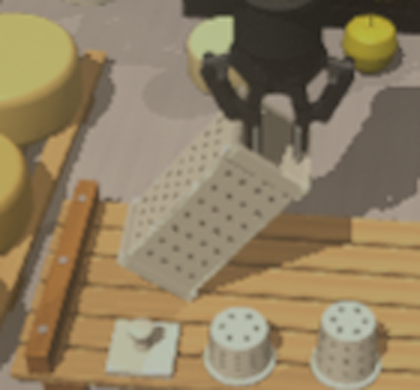

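The mould leans about 40°, with the far finger at the inner far rim. The near fingertip bears on the near rim (9 N upward), so I'll raise the tool slightly.

```bash
python3 -m inch '[{"dx":0,"dy":0,"dz":-0.01,"twist":0,"grip":-0.32},{"dx":0,"dy":0,"dz":-0.02,"twist":0,"grip":-0.32},{"dx":0,"dy":0,"dz":-0.03,"twist":0,"grip":-0.32}]'
python3 s.py
python3 - <<'E'
from h import *
a=r.capture("side");print(r.recognise(a,"mould")[:1])
E
```

```text
clock: 6.98
tcp_pos: [0.5349, -0.0616, 0.2093]
eef_rot: [-0.0, 0.678, 0.735, -0.0]
force: [-0.1, -0.7, -0.5]
width: 0.0289
grip_force: 0.1
t 6.975 tcp [ 0.5349 -0.0616  0.2093] phi 94.68 F [-0.08 -0.67 -0.52] w 0.0289 q [-0.24  0.42  1.82 -0.    0.91 -0.32]
[{'box': [259.7, 208.4, 65.8, 72.1], 'confidence': 0.76}]
```

```bash
python3 -m inch '[{"dx":0,"dy":-0.022,"dz":0,"twist":0,"grip":-0.32},{"dx":0,"dy":-0.044,"dz":0,"twist":0,"grip":-0.32},{"dx":0,"dy":-0.066,"dz":0.002,"twist":0,"grip":-0.32},{"dx":0,"dy":-0.088,"dz":0.006,"twist":0,"grip":-0.32},{"dx":0,"dy":-0.108,"dz":0.01,"twist":0,"grip":-0.32}]'
python3 s.py
```

```text
clock: 7.7
tcp_pos: [0.5076, -0.0638, 0.2067]
eef_rot: [0.0, 0.678, 0.735, -0.0]
force: [-0.5, -0.5, 0.3]
width: 0.0293
grip_force: 0.2
t 7.7 tcp [ 0.5076 -0.0638  0.2067] phi 94.67 F [-0.48 -0.46  0.27] w 0.0293 q [-0.25  0.39  1.88 -0.    0.87 -0.34]
```

```bash
python3 -m inch '[{"dx":0,"dy":-0.02,"dz":0.008,"twist":0,"grip":-0.32},{"dx":0,"dy":-0.04,"dz":0.018,"twist":0,"grip":-0.32},{"dx":0,"dy":-0.06,"dz":0.028,"twist":0,"grip":-0.32},{"dx":0,"dy":-0.08,"dz":0.04,"twist":0,"grip":-0.32},{"dx":0,"dy":-0.1,"dz":0.052,"twist":0,"grip":-0.32}]'
python3 -m inch '[{"dx":0,"dy":-0.016,"dz":0.01,"twist":0,"grip":-0.32},{"dx":0,"dy":-0.032,"dz":0.022,"twist":0,"grip":-0.32},{"dx":0,"dy":-0.048,"dz":0.034,"twist":0,"grip":-0.32}]'
python3 s.py
python3 - <<'E'
from h import *
a=r.capture("side");
cv2.imwrite("pics/z5.png",cv2.resize(a["image"][140:270,190:330],None,fx=3,fy=3,interpolation=cv2.INTER_CUBIC)[:,:,::-1])
E
```

```text
clock: 8.32
tcp_pos: [0.4827, -0.0658, 0.1936]
eef_rot: [-0.0, 0.678, 0.735, -0.0]
force: [-2.2, -0.8, 1.7]
width: 0.0288
grip_force: 0.8
clock: 8.7
tcp_pos: [0.4708, -0.0668, 0.1851]
eef_rot: [-0.0, 0.678, 0.735, -0.0]
force: [-2.4, -1.2, 2.3]
width: 0.029
grip_force: 1.3
t 8.7 tcp [ 0.4708 -0.0668  0.1851] phi 94.67 F [-2.36 -1.22  2.3 ] w 0.029 q [-0.28  0.37  1.99 -0.    0.78 -0.36]
```

View pics/z5.png

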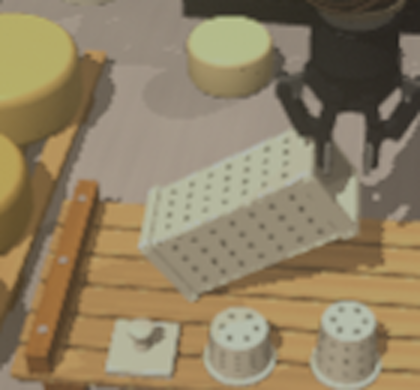

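The lean is about 60°, with the mould hanging by its upper rim on the far finger. The friction sign shows the finger is going down faster than the rim, so I'll descend less and use friction to brake.

```bash
python3 -m inch '[{"dx":0,"dy":-0.014,"dz":0.002,"twist":0,"grip":-0.32},{"dx":0,"dy":-0.028,"dz":0.006,"twist":0,"grip":-0.32},{"dx":0,"dy":-0.042,"dz":0.01,"twist":0,"grip":-0.32}]'
python3 -m inch '[{"dx":0,"dy":-0.013,"dz":0.006,"twist":0,"grip":-0.32},{"dx":0,"dy":-0.026,"dz":0.012,"twist":0,"grip":-0.32},{"dx":0,"dy":-0.039,"dz":0.018,"twist":0,"grip":-0.32}]'
python3 s.py
python3 - <<'E'
from h import *
a=r.capture("side");
cv2.imwrite("pics/z6.png",cv2.resize(a["image"][140:270,190:330],None,fx=3,fy=3,interpolation=cv2.INTER_CUBIC)[:,:,::-1])
E
```

```text
clock: 9.12
tcp_pos: [0.4605, -0.0677, 0.1827]
eef_rot: [0.0, 0.678, 0.735, -0.0]
force: [-1.2, 0.2, -0.4]
width: 0.0293
grip_force: 0.3
clock: 9.5
tcp_pos: [0.4507, -0.0685, 0.1782]
eef_rot: [0.0, 0.678, 0.735, -0.0]
force: [-1.3, 0.2, -1.2]
width: 0.029
grip_force: 0.4
t 9.5 tcp [ 0.4507 -0.0685  0.1782] phi 94.67 F [-1.35  0.15 -1.18] w 0.029 q [-0.3   0.36  2.04 -0.    0.74 -0.38]
```

View pics/z6.png

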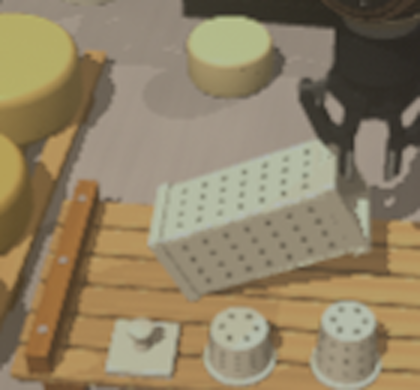

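Braking friction is now upward at 1.2 N, the lean is about 64°, and the bottom edge hasn't slid. Continuing slowly.

```bash
python3 -m inch '[{"dx":0,"dy":-0.013,"dz":0.009,"twist":0,"grip":-0.32},{"dx":0,"dy":-0.026,"dz":0.019,"twist":0,"grip":-0.32},{"dx":0,"dy":-0.039,"dz":0.03,"twist":0,"grip":-0.32},{"dx":0,"dy":-0.052,"dz":0.042,"twist":0,"grip":-0.32}]'
python3 -m inch '[{"dx":0,"dy":-0.012,"dz":0.012,"twist":0,"grip":-0.32},{"dx":0,"dy":-0.024,"dz":0.024,"twist":0,"grip":-0.32},{"dx":0,"dy":-0.036,"dz":0.037,"twist":0,"grip":-0.32},{"dx":0,"dy":-0.048,"dz":0.051,"twist":0,"grip":-0.32}]'
python3 s.py
python3 - <<'E'
from h import *
a=r.capture("side");
cv2.imwrite("pics/z7.png",cv2.resize(a["image"][140:270,190:330],None,fx=3,fy=3,interpolation=cv2.INTER_CUBIC)[:,:,::-1])
E
```

```text
clock: 10.05
tcp_pos: [0.4378, -0.0695, 0.1676]
eef_rot: [0.0, 0.678, 0.735, -0.0]
force: [0.5, 0.6, -0.1]
width: 0.0293
grip_force: 0.4
clock: 10.55
tcp_pos: [0.4258, -0.0705, 0.1548]
eef_rot: [0.0, 0.678, 0.735, -0.0]
force: [-2.2, 0.2, 0.6]
width: 0.0292
grip_force: 0.5
t 10.55 tcp [ 0.4258 -0.0705  0.1548] phi 94.68 F [-2.21  0.2   0.6 ] w 0.0292 q [-0.32  0.37  2.12 -0.    0.65 -0.4 ]
```

View pics/z7.png

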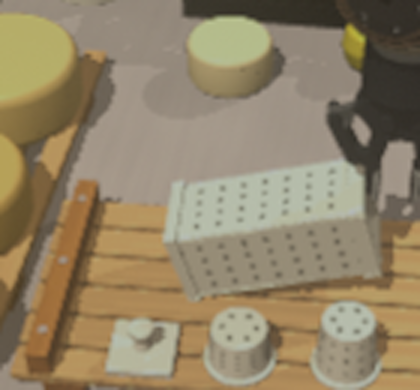

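The lean is about 75° and it is still held.

```bash
python3 -m inch '[{"dx":0,"dy":-0.012,"dz":0.014,"twist":0,"grip":-0.32},{"dx":0,"dy":-0.024,"dz":0.03,"twist":0,"grip":-0.32},{"dx":0,"dy":-0.036,"dz":0.046,"twist":0,"grip":-0.32},{"dx":0,"dy":-0.048,"dz":0.064,"twist":0,"grip":-0.32},{"dx":0,"dy":-0.059,"dz":0.082,"twist":0,"grip":-0.32}]'
python3 s.py
python3 - <<'E'
from h import *
a=r.capture("side");print(r.recognise(a,"mould")[:1])
b=r.capture("top");print(r.recognise(b,"mould")[:1])
save(a,"s8.png")
E
```

```text
clock: 11.22
tcp_pos: [0.4112, -0.0717, 0.1342]
eef_rot: [0.0, 0.678, 0.735, -0.0]
force: [-0.7, -0.5, -0.7]
width: 0.0292
grip_force: 0.5
t 11.225 tcp [ 0.4112 -0.0717  0.1342] phi 94.67 F [-0.73 -0.47 -0.66] w 0.0292 q [-0.33  0.39  2.17 -0.    0.58 -0.41]
[{'box': [281.1, 221.7, 67.1, 46.0], 'confidence': 0.61}]
[{'box': [313.6, 220.9, 35.6, 74.9], 'confidence': 0.62}]
```

```bash
python3 -m inch '[{"dx":0,"dy":-0.01,"dz":0.018,"twist":0,"grip":-0.32},{"dx":0,"dy":-0.02,"dz":0.036,"twist":0,"grip":-0.32},{"dx":0,"dy":-0.03,"dz":0.055,"twist":0,"grip":-0.32},{"dx":0,"dy":-0.04,"dz":0.075,"twist":0,"grip":-0.32},{"dx":0,"dy":-0.05,"dz":0.095,"twist":0,"grip":-0.32}]'
python3 -m inch '[{"dx":0,"dy":-0.006,"dz":0.006,"twist":0,"grip":-0.32},{"dx":0,"dy":-0.012,"dz":0.012,"twist":0,"grip":-0.32}]'
python3 s.py
python3 - <<'E'
from h import *
a=r.capture("side")
b=r.capture("top")
A=cv2.resize(b["image"][130:295,240:360],None,fx=3.5,fy=3.5,interpolation=cv2.INTER_CUBIC)
B=cv2.resize(a["image"][160:280,193:345],None,fx=2.45,fy=2.45,interpolation=cv2.INTER_CUBIC)
C=np.zeros((578,800,3),np.uint8);C[:A.shape[0],:A.shape[1]]=A;C[:B.shape[0],424:424+B.shape[1]]=B[:, :376]
cv2.imwrite("pics/z8.png",C[:,:,::-1])
E
```

```text
clock: 12.05
tcp_pos: [0.3989, -0.0728, 0.1105]
eef_rot: [0.0, 0.678, 0.735, 0.0]
force: [-0.3, 0.1, 0.9]
width: 0.0289
grip_force: 0.0
clock: 12.3
tcp_pos: [0.396, -0.073, 0.1077]
eef_rot: [0.0, 0.678, 0.735, 0.0]
force: [0.2, -0.2, 0.1]
width: 0.0292
grip_force: 0.0
t 12.3 tcp [ 0.396  -0.073   0.1077] phi 94.67 F [ 0.25 -0.15  0.13] w 0.0292 q [-0.35  0.43  2.23 -0.    0.48 -0.43]
```

View pics/z8.png

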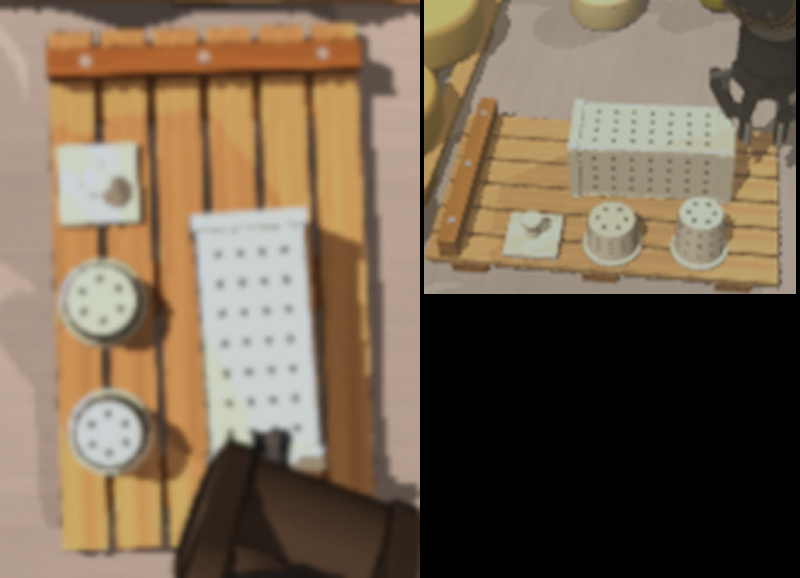

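The mould lies flat, still about 2° askew to the board, with its foot about 100 mm short of the cleat and the bystanders unmoved. Next I raise, turn the gripper 90° so both fingers can bear on the rim's sides, and push.

```bash
python3 -m inch '[{"dx":0,"dy":-0.02,"dz":-0.12,"twist":0,"grip":0},{"dx":0,"dy":-0.02,"dz":-0.24,"twist":0.2,"grip":0.4},{"dx":0,"dy":-0.02,"dz":-0.24,"twist":0.43,"grip":0.41},{"dx":0,"dy":-0.02,"dz":-0.24,"twist":0.66,"grip":0.41},{"dx":0,"dy":-0.02,"dz":-0.24,"twist":0.89,"grip":0.41}]' >/dev/null
python3 -m inch '[{"dx":0,"dy":0,"dz":0,"twist":0.23,"grip":0.41},{"dx":0,"dy":0,"dz":0,"twist":0.46,"grip":0.41},{"dx":0,"dy":0,"dz":0,"twist":0.69,"grip":0.41},{"dx":0,"dy":0,"dz":0,"twist":0.92,"grip":0.41},{"dx":0,"dy":0,"dz":0,"twist":0.98,"grip":0.41}]'
python3 s.py .395 -.0715 .072 2.3
```

```text
clock: 13.65
tcp_pos: [0.391, -0.0733, 0.168]
eef_rot: [0.0, 0.996, 0.09, 0.0]
force: [-0.6, -0.3, 0.2]
width: 0.0602
grip_force: 0.0
t 13.65 tcp [ 0.391  -0.0733  0.168 ] phi 10.32 F [-0.59 -0.27  0.15] w 0.0602 q [-0.35  0.3   2.18 -0.    0.65  1.04]
frac [ 0.017 -0.004  0.384] twist 0.178
```

```bash
python3 -m inch '[{"dx":0,"dy":-0.007,"dz":0,"twist":0.178,"grip":0.41},{"dx":0,"dy":-0.007,"dz":0.15,"twist":0.178,"grip":0.41},{"dx":0,"dy":-0.007,"dz":0.28,"twist":0.178,"grip":0.41},{"dx":0,"dy":-0.007,"dz":0.384,"twist":0.178,"grip":0.41},{"dx":0,"dy":-0.007,"dz":0.384,"twist":0.178,"grip":0.41}]'
python3 s.py .42 -.0715 .072 2.3
python3 - <<'E'
from h import *
b=r.capture("top");im=b["image"].astype(int)
# white mask (low saturation, bright) in board region right part
m=((im.min(2)>120)&(im.max(2)-im.min(2)<45)).astype(np.uint8)
m[:, :290]=0;m[:,350:]=0;m[:140]=0;m[280:]=0
n,l,s,c=cv2.connectedComponentsWithStats(m);k=1+s[1:,4].argmax();print(s[k])
q=cv2.minAreaRect(np.argwhere(l==k)[:,::-1].astype(np.float32));B=cv2.boxPoints(q);print(q)
for p in B: print(p,atz(b,p,.108).round(4))
E
```

```text
clock: 14.28
tcp_pos: [0.3901, -0.0715, 0.0708]
eef_rot: [-0.0, 1.0, 0.022, -0.001]
force: [0.2, -0.9, -0.3]
width: 0.0604
grip_force: 0.0
t 14.275 tcp [ 0.3901 -0.0715  0.0708] phi 2.51 F [ 0.24 -0.89 -0.29] w 0.0604 q [-0.35  0.52  2.27 -0.    0.36  1.18]
frac [ 0.119  0.005 -0.005] twist 0.005
[ 294  189   39   76 2308]
((313.0472717285156, 227.14358520507812), (76.00070190429688, 33.277809143066406), 85.79464721679688)
[293.66653 190.4657 ] [ 0.6151 -0.0129  0.108 ]
[326.85477 188.02539] [ 0.6222 -0.097   0.108 ]
[332.428   263.82147] [ 0.431  -0.1123  0.108 ]
[299.23978 266.26178] [ 0.4242 -0.0288  0.108 ]
```

```bash
python3 -m inch '[{"dx":0.04,"dy":0,"dz":0,"twist":0,"grip":0.41},{"dx":0.08,"dy":0,"dz":0,"twist":0,"grip":0.41},{"dx":0.1,"dy":0,"dz":0,"twist":0,"grip":0.41},{"dx":0.12,"dy":0,"dz":0,"twist":0,"grip":0.41},{"dx":0.14,"dy":0,"dz":0,"twist":0,"grip":0.41}]'
python3 -m inch '[{"dx":0.03,"dy":0,"dz":0,"twist":0,"grip":0.41},{"dx":0.06,"dy":0,"dz":0,"twist":0,"grip":0.41},{"dx":0.09,"dy":0,"dz":0,"twist":0,"grip":0.41},{"dx":0.12,"dy":0,"dz":0,"twist":0,"grip":0.41},{"dx":0.15,"dy":0,"dz":0,"twist":0,"grip":0.41}]'
cat > rect.py <<'E'
from h import *
b=r.capture("top");im=b["image"].astype(int)
m=((im.min(2)>120)&(im.max(2)-im.min(2)<45)).astype(np.uint8)
m[:, :290]=0;m[:,350:]=0;m[:140]=0;m[280:]=0
n,l,s,c=cv2.connectedComponentsWithStats(m);k=1+s[1:,4].argmax()
q=cv2.minAreaRect(np.argwhere(l==k)[:,::-1].astype(np.float32));B=cv2.boxPoints(q)
W=np.array([atz(b,p,.108)[:2] for p in B]);print(W.round(4).tolist())
W=W[W[:,0].argsort()];d=W[2:].mean(0)-W[:2].mean(0);print("yaw",np.degrees(np.arctan2(d[1],d[0])),"foot",W[2:].mean(0))
E
python3 rect.py; python3 s.py
```

```text
clock: 14.95
tcp_pos: [0.4256, -0.07, 0.0718]
eef_rot: [-0.0, 1.0, 0.022, -0.0]
force: [-2.3, 0.9, 1.2]
width: 0.0598
grip_force: 0.0
clock: 15.58
tcp_pos: [0.4636, -0.0684, 0.0718]
eef_rot: [0.0, 1.0, 0.022, 0.0]
force: [-2.5, 0.1, -0.5]
width: 0.0598
grip_force: 0.0
[[0.6665, -0.0181], [0.6691, -0.1023], [0.5085, -0.1059], [0.5062, -0.0224]]
yaw 1.410230386747177 foot [ 0.66778296 -0.06020167]
t 15.625 tcp [ 0.4646 -0.0686  0.0719] phi 2.51 F [-0.03 -0.08 -0.09] w 0.0599 q [-0.29  0.56  2.1  -0.    0.48  1.24]
```

```bash
python3 -m inch '[{"dx":0.03,"dy":0,"dz":0,"twist":0,"grip":0.41},{"dx":0.06,"dy":0,"dz":0,"twist":0,"grip":0.41},{"dx":0.09,"dy":0,"dz":0,"twist":0,"grip":0.41},{"dx":0.12,"dy":0,"dz":0,"twist":0,"grip":0.41},{"dx":0.15,"dy":0,"dz":0,"twist":0,"grip":0.41}]' | grep -A4 tcp
python3 -m inch '[{"dx":0.01,"dy":0,"dz":0,"twist":0,"grip":0.41},{"dx":0.02,"dy":0,"dz":0,"twist":0,"grip":0.41}]' | grep -E "tcp|^force"
python3 -m inch '[{"dx":0.01,"dy":0,"dz":0,"twist":0,"grip":0.41},{"dx":0.02,"dy":0,"dz":0,"twist":0,"grip":0.41}]' | grep -E "tcp|^force"
```

```text
tcp_pos: [0.501, -0.0668, 0.0718]
eef_rot: [0.0, 1.0, 0.022, 0.0]
force: [-1.1, -1.3, -0.5]
width: 0.0604
grip_force: 0.0
tcp_pos: [0.5054, -0.0666, 0.0718]
force: [-1.5, -0.3, -0.1]
tcp_pos: [0.5106, -0.0664, 0.0718]
force: [-0.9, 0.4, 0.1]
```

```bash
for i in 1; do python3 -m inch '[{"dx":0.008,"dy":0,"dz":0,"twist":0,"grip":0.41},{"dx":0.016,"dy":0,"dz":0,"twist":0,"grip":0.41}]' | grep -E "tcp|^force"; done
python3 -m inch '[{"dx":0.008,"dy":0,"dz":0,"twist":0,"grip":0.41},{"dx":0.016,"dy":0,"dz":0,"twist":0,"grip":0.41}]' | grep -E "tcp|^force"
python3 rect.py
```

```text
tcp_pos: [0.5146, -0.0662, 0.0718]
force: [-1.5, -0.2, -0.2]
tcp_pos: [0.5186, -0.066, 0.0718]
force: [-1.9, 0.9, -0.5]
[[0.7202, -0.0151], [0.7232, -0.0995], [0.5717, -0.1033], [0.569, -0.0197]]
yaw 1.5936151886025778 foot [ 0.72170456 -0.05731716]
```

```bash
python3 -m inch '[{"dx":0.008,"dy":0,"dz":0,"twist":0,"grip":0.41},{"dx":0.016,"dy":0,"dz":0,"twist":0,"grip":0.41}]' | grep -E "tcp|^force"
python3 -m inch '[{"dx":0.008,"dy":0,"dz":0,"twist":0,"grip":0.41},{"dx":0.016,"dy":0,"dz":0,"twist":0,"grip":0.41}]' | grep -E "tcp|^force"
```

```text
tcp_pos: [0.5226, -0.0659, 0.0718]
force: [-3.0, -0.0, 0.5]
tcp_pos: [0.5265, -0.0657, 0.0718]
force: [-2.4, -0.1, 1.9]
```

```bash
python3 -m inch '[{"dx":0.006,"dy":0,"dz":0,"twist":0,"grip":0.41},{"dx":0.012,"dy":0,"dz":0,"twist":0,"grip":0.41}]' | grep -E "tcp|^force"
python3 rect.py
```

```text
tcp_pos: [0.5272, -0.0653, 0.0714]
force: [-18.4, -1.7, 6.3]
[[0.7289, -0.0148], [0.7333, -0.0969], [0.5844, -0.1032], [0.5803, -0.0219]]
yaw 2.5801102229536697 foot [ 0.73109958 -0.0558715 ]
```

Contact with the cleat: the push force rose to 18 N and the yaw reads 2.6°, close to the board's 2.3°. Backing off straight and checking.

```bash
python3 -m inch '[{"dx":-0.004,"dy":0,"dz":0,"twist":0,"grip":0.41},{"dx":-0.02,"dy":0,"dz":0,"twist":0,"grip":0.41},{"dx":-0.1,"dy":0,"dz":0,"twist":0,"grip":0.41},{"dx":-0.2,"dy":0,"dz":-0.1,"twist":0,"grip":0.41},{"dx":-0.25,"dy":0,"dz":-0.4,"twist":0,"grip":0.41}]' | grep -E "tcp|^force"
python3 - <<'E'
from m import *
exec(open("rect.py").read())
a=r.capture("side")
for p,n in((b,"top"),(a,"side")):
  for t in("basket_a","follower"): print(n,t,[(np.round(d["box"]).tolist(),round(d["confidence"],2)) for d in r.recognise(p,t)[:2]])
# precise cleat-side edge: sub-pixel bright foot-band edge per column (top image), and long-side edges
im=b["image"].astype(float); g=im[:,:,2]  # blue: white high, wood low
L=[];
for u in range(299,324,2):
    col=g[138:185,u];k=np.argmax(np.diff(col));d=np.diff(col)[max(k-2,0):k+3];y=138+max(k-2,0)+.5+(d*np.arange(len(d))).sum()/d.sum();L.append(atz(b,(u,y),.108)[:2])
L=np.array(L);print("foot edge line",np.polyfit(L[:,1],L[:,0],1), L[:,0].round(4))
C=[]
for u in range(258,290,2):
    sat=(im[140:160,u,0]-im[140:160,u,2]);C.append(g[140:162,u].round())
print(np.array(C).mean(0).round())
E
```

```text
tcp_pos: [0.4677, -0.0681, 0.1578]
force: [1.3, -0.3, 1.0]
[[0.7314, -0.0149], [0.735, -0.0995], [0.5398, -0.1059], [0.5365, -0.0222]]
yaw 2.011088888057961 foot [ 0.73320303 -0.05719768]
top basket_a [([268.0, 217.0, 24.0, 22.0], 0.69), ([271.0, 254.0, 27.0, 28.0], 0.65)]
top follower [([270.0, 182.0, 22.0, 22.0], 0.64)]
side basket_a [([269.0, 257.0, 28.0, 30.0], 0.98), ([304.0, 257.0, 23.0, 29.0], 0.74)]
side follower [([239.0, 256.0, 22.0, 21.0], 0.86), ([267.0, 242.0, 140.0, 75.0], 0.27)]
foot edge line [-0.02866421  0.72902895] [0.7307 0.7293 0.7297 0.7302 0.7303 0.7303 0.7305 0.7308 0.7309 0.731
 0.7314 0.7315 0.7316]
[92. 86. 74. 58. 50. 51. 56. 58. 56. 50. 41. 28. 23. 31. 40. 52. 68. 78.
 79. 79. 78. 77.]
```

```bash
python3 -m inch '[{"dx":0,"dy":0,"dz":-0.2,"twist":0,"grip":0.41},{"dx":0,"dy":0,"dz":-0.3,"twist":0,"grip":0.41},{"dx":0,"dy":0,"dz":-0.3,"twist":0,"grip":0.41}]' | grep tcp
python3 -c "
from bench import r
print(r.close_job())"
```

```text
tcp_pos: [0.4698, -0.0682, 0.2336]
the job is handed in; nothing more can be done
None
```

The mould lies on its side on the board with its foot against the cleat, square to within about a degree; it was held back at the rim all the way down, nothing else appears to have moved, and the job is handed in.

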